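Show the camera the egg in the loft supply crate

ROBOT

A 6-joint arm with a two-finger parallel gripper is mounted at the origin on the work surface. World frame = base frame: x ahead of the robot, y to its left, z up, the work surface at z = 0. Lengths are in mm, angles in rad, forces in N, time in s.
With the tool pointing down it reaches from about 350 to 925 mm from the base axis. Payload 6.4 kg.
Tool frame: the origin (TCP) lies at the very end of the fingers, on their centre line; the grasp point (between the pads) lies 19 mm behind it; y points along the fingers, x is the direction in which the jaws open and shut, and the axes are right-handed (so a half turn about y gives the same grasp; the last joint's range is limited). The gripper opens to 85 mm and grips with 20 to 120 N. Pads are 22 mm wide; open, the fingers measure 114 mm over their backs; the gripper's body (76 mm by 85 mm) begins 54 mm behind the grasp point. The pads swing forward as they close: fully open they stand 13 mm farther back than shut.
Start: joints at [-0.174, 0.245, 1.558, -0, 1.339, -0.174], TCP at [650.011, 0.004, 231.29] pointing down, gripper open.
Joint ranges: [-3.13, 3.13], [-1.02, 2.26], [0.13, 2.54], [-0.95, 4.09], [0.21, 2.88], [-2.74, 2.74]. Speed limits (rad/s): [2.57, 2.57, 3.14, 3.14, 3.14, 3.14].

INTERFACE

Orientations are given as a rotation vector (axis times angle).
In Python, from bench import arm gives the robot as it stands. The module is installed in compiled form; this text tells all that it offers.
- The arm moves only by the shell command python3 -m creep 'ROWS' [OPENING] [FORCE]. ROWS is text: rows parted by semicolons, each of 6 numbers parted by spaces: the shift along the tool's x, y, z in units of 100 mm (1.0 is 100 mm), then the turn, a rotation vector about the tool's x, y, z in units of pi rad (1.0 is pi rad). In form: dx dy dz wx wy wz; .... A call has exactly 8 rows; each row shifts and turns the commanded pose from where the row before left it, along the tool's axes as they then stand; what a row does not reach is not made up. A row lasts 1/12 s, in which the tool goes at most 41.7 mm and 7.16 degrees, less where a joint would pass 70% of its speed; a pose out of reach is approached as far as the arm can. A call with a number of a shift or a turn outside -1 to 1 is refused whole. A call with a gripper value outside its range is refused whole. OPENING is the finger opening in mm, from 0 to 85.4, set as the call begins (- or left out, the last holds). The fingers move at their own pace and stop on an object; FORCE is the grip in N (left out, the last holds). Time passes only in rows, so rows that do not move let the fingers close, or fill a call up. It gives the time, the measured TCP pose, the force and the opening at its end, in the units of the state.
- arm.get_state(): the state, without advancing time (a new reading comes with each control period).
- arm.get_image(name): name is "scene" or "side" or "wrist"; returns a dict with "frame" (480x640x3 uint8, blue, green, red), "fx", "fy", "cx", "cy" (pixels), "distortion" ([k1, k2, p1, p2, k3] as OpenCV has them; the pictures are not rectified), "camera_from_world" (4x4, takes a point from world to camera coordinates); the wrist camera has in their place "T_tool_cam" (4x4, takes a point from camera to tool coordinates, whose origin is the TCP and whose axes are the tool frame's). Camera axes: x right, y down, z forward; pixel columns grow to the right and rows downward; lengths in mm; the calibration is good to about 2 mm. A picture is of the moment at which its call begins: read the wrist's pose just before it. There is no depth.
- arm.hand_in(): hands the job in, once; it reports no verdict.
The state is a dict: "time": time; "joint_pos": joint angles; "joint_velocities": joint speeds; "joint_torque": joint torques, N m; "position": TCP position; "ee_rot": TCP orientation; "contact_force": force on the tool from outside, world axes, zero at the start; "moment": the same for the moment, N m; "width": opening from 0.0 (shut) to 1.0 (fully open).
Only numpy, scipy, OpenCV 4.12 (cv2) and the standard library are available. Lean on these libraries where they do the work, as an engineer would, in place of code of your own. Each camera call takes 0.05 s, during which the arm holds its last target.

TASK

One of the four cells of the loft supply crate holds a dummy egg on its cup, the others hold square mineral blocks. Take the inspection mirror by its black handle, slide it along its slot until it stands opposite the egg, and turn it so that the camera at the end of the crate, which looks straight along the corridor, sees the egg in the middle of the mirror. The mirror springs back if let go, so finish while still gripping the handle and holding it still at that angle; do not touch the egg and leave the loose things on the bench where they are.

Things in the scene. Friction and masses are not known exactly. Their poses are not given: they have to be found in the camera images.
- crate: Fixed open-topped aluminium crate, 290 (x) by 340 mm (y -190 to +150), 112 mm high. Origin at bench height, z up. A 90 mm wide corridor runs along y at x = 0; four cells open onto it, centres x = -95 or +95, y = -50 or +80 mm; the bay below y = -115 is empty: the mirror is parked there. Over the corridor two steel rails (tops at 135 mm) form the slot. The camera is bolted on at the +y end.
- lens (a point): Front of the lens of the black camera (56 mm wide, 102 mm high) at the crate's +y end, on the corridor's centre line, 78 mm high (crate frame 0, 219, 78 mm). Its line of sight runs along the crate's -y and meets the mirror's turning axis wherever the mirror is slid.
- axle (a point): Dark block 40 x 36 x 10 mm on the rails (135 to 145 mm high) which carries the mirror. It moves only along the crate's y axis (friction about 1.5 N). This point: on the mirror's turning axis at bench height; axes parallel to the crate's.
- carriage (a joint): Slide position of the carriage in m along the crate's +y (towards the camera), 0 to 0.25; the turning axis is at crate y = -0.150 + this value.
- mirror: Turning mirror: plate 64 mm wide, 44 to 112 mm high, its bright face on the vertical turning axis; stem and black handle on top. Origin at bench height on that axis. Its y is the normal of the bright face, its x runs along the handle. Unturned, its axes are the crate's and it faces the camera. It turns up to 1.2 rad each way about z against a light spring (0.06 N m/rad) back to unturned.
- grip (a point): Middle of the handle, on the turning axis at 182 mm height. The handle is an upright bar 56 mm long (mirror's x), 14 mm thick (mirror's y), 32 mm high (166 to 198 mm); grip it across its thickness from above. Axes as the mirror's.
- sightline (a point): Point on the turning axis at 78 mm height, whose y axis is the camera's line of sight after reflection in the mirror: it turns twice as far as the mirror (mirror turned by a: the line turned by 2a from the crate's +y, anticlockwise from above positive; so a = +45 degrees looks to the crate's -x side, -45 degrees to +x).
- egg: White dummy egg (39 mm thick, 58 mm high, upright) fixed on a terracotta cup in one of the four cells, within 15 mm of the cell's centre along y and 5 mm along x. Origin under the cup, on the crate's floor, 10 mm above the bench; top of the egg 104 mm above that.
- egg_mid (a point): Centre of the egg, 68 mm above its origin (78 mm above the bench, the height of the lens and of the mirror's middle).
- block1: White square mineral block 38 x 38 x 56 mm on the same kind of cup, fixed in another cell. Origin under the cup, 10 mm above the bench.
- block2: White square mineral block 38 x 38 x 56 mm on the same kind of cup, fixed in another cell. Origin under the cup, 10 mm above the bench.
- block3: White square mineral block 38 x 38 x 56 mm on the same kind of cup, fixed in another cell. Origin under the cup, 10 mm above the bench.
- stamp: Bystander: loose rubber stamp, 50 x 30 mm foot, wooden grip, 75 mm high. Origin under its middle.
- ink_pad: Bystander: loose flat ink pad case 60 x 80 x 18 mm. Origin under its middle.
- mug: Bystander: loose white mug, 80 mm across, 90 mm high. Origin under its middle.
- ring_tin: Bystander: loose flat steel tin 60 x 90 x 30 mm. Origin under its middle.

How it is judged (in metres and radians):
On the way:
1. the mirror, gripped by its handle, is slid opposite the egg (within 30 mm along the slot) (y of egg_mid in the frame of axle between -0.03 and 0.03 m and contact force between the fingers and mirror above 1 N), for 0.2 s.
At the end, for the whole second after the job is handed in: The fingers hold the mirror (over 1 N); the mirror stands within 30 mm of the egg along the slot; the camera's line of sight, reflected at the mirror, passes within 14 mm of the egg's centre line on the egg's side; mirror and carriage are still (below 0.1 rad/s and 20 mm/s) (all of step 1 and x of egg_mid in the frame of sightline between -0.014 and 0.014 m and y of egg_mid in the frame of sightline above 0.05 m and angular speed of mirror below 0.1 rad/s and velocity of joint carriage between -0.02 and 0.02 m/s); the arm keeps its last pose, push and grip.
It fails at once if the egg is touched (over 1 N) (contact force between the arm and egg above 1 N).
It fails at once if the egg is touched by the fingers (over 1 N) (contact force between the fingers and egg above 1 N).
It fails at once if a loose thing on the bench is moved more than 25 mm (distance of any of stamp, ink_pad, mug, ring_tin from where it was at the start of the episode above 0.025 m).
It also fails if it takes over 35 s, if anything falls off the work surface, if the arm or the gripper's body presses on something with over 40 N, if the wrist force passes 120 N, or if a joint passes its speed limit or range.

## Working session

There is one attempt and no reset: what is moved stays moved. The work goes in short steps, Python scripts to look and compute and a shell command to move; the robot and the scene stay as the last step left them, time stands still between calls to the robot, and variables do not carry over. Pictures are saved under pics/ and viewed, and the job is handed in when it is done.

```bash
mkdir -p pics; python3 - <<'E'
from bench import arm
import cv2
s=arm.get_state();print({k:s[k] for k in('time','position','ee_rot','width')})
for n in('scene','side','wrist'):
    d=arm.get_image(n);cv2.imwrite(f'pics/{n}0.png',d['frame']);print(n,d['fx'],d['fy'],d['cx'],d['cy'],d['distortion']);print(d.get('camera_from_world',d.get('T_tool_cam')))
E
```

```text
{'time': 0.0, 'position': array([6.49432617e+02, 1.07251107e-01, 2.30163795e+02]), 'ee_rot': array([-1.57045652e+00,  1.50607665e-03,  1.48860044e-03]), 'width': 1.0007399629067724}
scene 496.4251597810758 496.4251597810758 317.7756330548962 245.676563709564 [-0.00605589  0.          0.          0.          0.        ]
[[-2.69604377e-01  9.62919492e-01  9.97657284e-03  2.39000333e+02]
 [ 8.17593983e-01  2.34364350e-01 -5.25940521e-01 -3.90831092e+02]
 [-5.08776532e-01 -1.33639081e-01 -8.50462837e-01  1.35308917e+03]
 [ 0.00000000e+00  0.00000000e+00  0.00000000e+00  1.00000000e+00]]
side 611.0658659480082 611.0658659480082 318.1276544045128 236.3758996657611 [-0.139355  0.        0.        0.        0.      ]
[[ 7.37267652e-01 -6.75574225e-01 -5.98953751e-03 -5.05650011e+02]
 [-4.12851579e-01 -4.43500169e-01 -7.95525722e-01  3.11639428e+02]
 [ 5.34780312e-01  5.88988171e-01 -6.05890214e-01  1.14583697e+03]
 [ 0.00000000e+00  0.00000000e+00  0.00000000e+00  1.00000000e+00]]
wrist 342.01774737047015 342.01774737047015 319.3542351701252 246.18807585082791 [-0.05742895  0.          0.          0.          0.        ]
[[ 9.99999549e-01 -6.05932079e-04  7.31389548e-04  8.79739102e-01]
 [-8.78797409e-04 -2.98185549e-01  9.54507520e-01 -1.42706522e+02]
 [-3.60276932e-04 -9.54507732e-01 -2.98185947e-01  7.61818068e+01]
 [ 0.00000000e+00  0.00000000e+00  0.00000000e+00  1.00000000e+00]]
```

View pics/scene0.png

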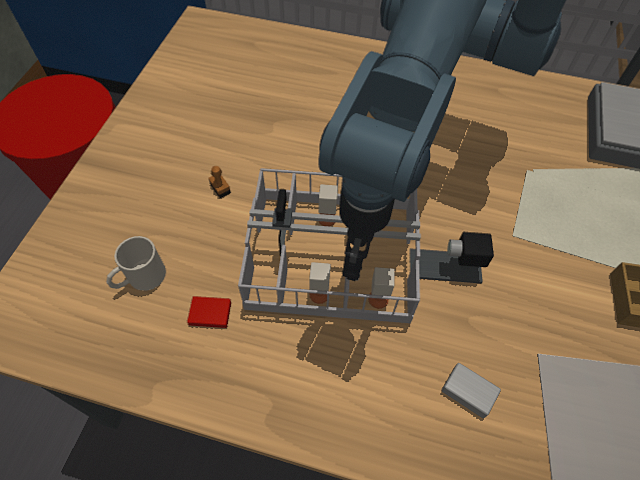

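View pics/side0.png

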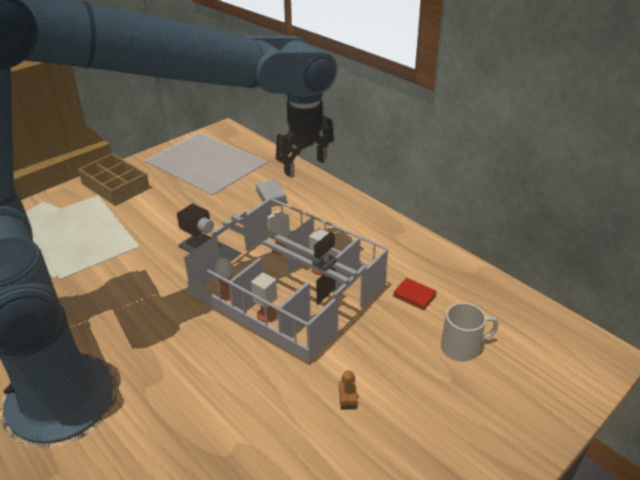

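View pics/wrist0.png

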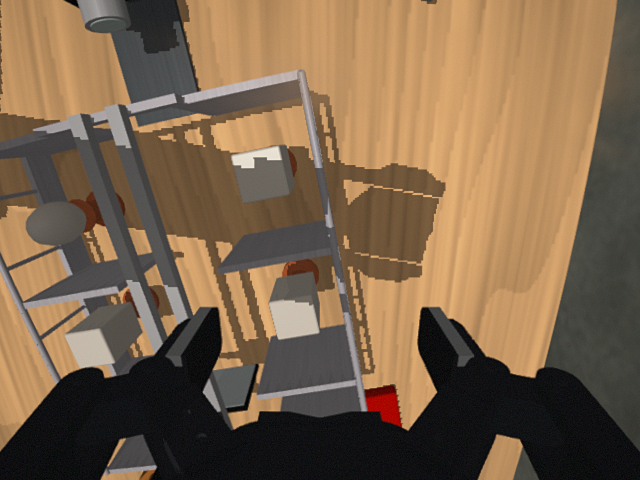

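The wrist view shows the egg at about (57,223). It sits on the robot side of the crate, next to the camera end (crate -x, +y cell), and the other three cells hold blocks. The scene view shows the mirror parked at about (282,205). Next I zoom in to measure the crate.

```bash
python3 - <<'E'
import cv2
a=cv2.imread('pics/scene0.png')[155:335,230:500];cv2.imwrite('pics/scz.png',cv2.resize(a,(800,533),interpolation=cv2.INTER_CUBIC))
a=cv2.imread('pics/side0.png')[190:360,170:400];cv2.imwrite('pics/sdz.png',cv2.resize(a,(800,591),interpolation=cv2.INTER_CUBIC))
E
```

```text
(no output)
```

View pics/scz.png

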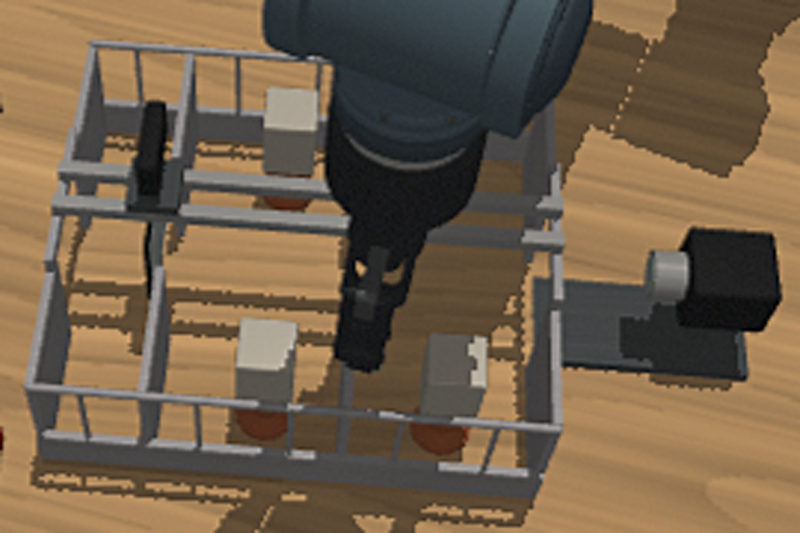

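View pics/sdz.png

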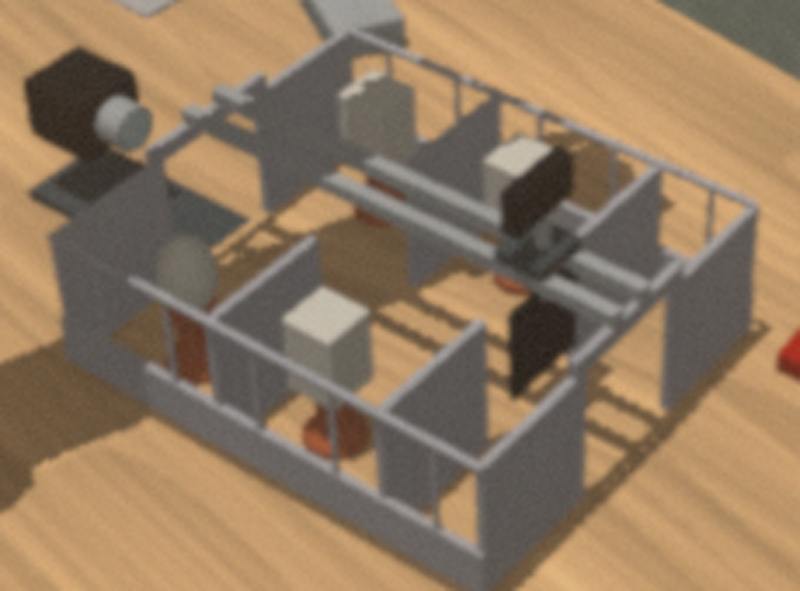

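```bash
cat > h.py <<'E'
import numpy as np,cv2
from bench import arm
from scipy.spatial.transform import Rotation as R
def cam(n):
    s=arm.get_state();d=arm.get_image(n)
    K=np.array([[d['fx'],0,d['cx']],[0,d['fy'],d['cy']],[0,0,1]])
    if n=='wrist':
        T=np.eye(4);T[:3,:3]=R.from_rotvec(s['ee_rot']).as_matrix();T[:3,3]=s['position'];W=T@d['T_tool_cam']
    else: W=np.linalg.inv(d['camera_from_world'])
    return d['frame'],K,np.array(d['distortion']),W
def ray(c,uv):
    p=cv2.undistortPoints(np.array([[uv]],float),c[1],c[2])[0,0]
    return c[3][:3,3],c[3][:3,:3]@np.array([p[0],p[1],1])
def atz(c,uv,z):
    o,d=ray(c,uv);return (o+d*(z-o[2])/d[2])
def tri(obs):
    A=0;b=0
    for c,uv in obs:
        o,d=ray(c,uv);d=d/np.linalg.norm(d);P=np.eye(3)-np.outer(d,d);A=A+P;b=b+P@o
    return np.linalg.solve(A,b)
E
python3 - <<'E'
from h import *
sc,sd,wr=cam('scene'),cam('side'),cam('wrist')
zs=lambda u,v:(230+u/2.963,155+v/2.963)
zd=lambda u,v:(170+u/3.478,190+v/3.478)
ob=[(sc,zs(92,44),-145,-190),(sc,zs(28,387),145,-190),(sc,zs(561,430),145,150),
(sd,zd(481,467),-145,-190),(sd,zd(757,205),145,-190),(sd,zd(352,33),145,150),(sd,zd(52,237),-145,150),(wr,(301,72),145,150)]
W=np.array([atz(c,uv,112)[:2] for c,uv,_,_ in ob]);C=np.array([o[2:] for o in ob],float)
mw,mc=W.mean(0),C.mean(0);H=(C-mc).T@(W-mw);th=np.arctan2(H[0,1]-H[1,0],H[0,0]+H[1,1])
Rm=np.array([[np.cos(th),-np.sin(th)],[np.sin(th),np.cos(th)]]);t=mw-Rm@mc
print('yaw',th,'org',t);print((W-(C@Rm.T+t)).round(1))
np.savez('crate.npz',th=th,t=t)
e=tri([(sd,zd(187,270)),(wr,(57,223))]);print('egg',e,Rm.T@(e[:2]-t))
for c,uv in((sd,zd(187,270)),(wr,(57,223))): print(Rm.T@(atz(c,uv,78)[:2]-t))
print('grip',Rm@[0,-150]+t)
for c,uv in((sd,zd(537,190)),(sc,zs(151,147))): print('handle',Rm.T@(atz(c,uv,182)[:2]-t))
print('lens',Rm.T@(atz(sc,zs(655,275),78)[:2]-t))
E
```

```text
yaw 0.19185159882363406 org [524.38796755 -51.63229173]
[[  4.7   7. ]
 [ -2.6   5. ]
 [ -0.6   0.7]
 [  2.3   2.7]
 [ -3.9  -0.1]
 [ -2.9 -10.6]
 [  3.2  -3.8]
 [ -0.2  -0.9]]
egg [416.15225486   8.1813167   86.00008616] [-94.8448267   79.35424438]
[-88.3807444   86.44010746]
[-101.70713589   78.83420243]
grip [ 552.98949476 -198.88022088]
handle [ 1.20950119e-01 -1.21644984e+02]
handle [   1.04290559 -119.89572056]
lens [  3.37809126 225.61560307]
```

The handle triangulates to crate y ≈ -121. I'll move above it first, then turn the tool and measure again from close up.

```bash
python3 -m creep '-0.128 -0.06 -0.213 0 0 0; -0.128 -0.06 -0.213 0 0 0; -0.128 -0.06 -0.213 0 0 0; -0.128 -0.06 -0.213 0 0 0; -0.128 -0.06 -0.213 0 0 0; -0.128 -0.06 -0.213 0 0 0; -0.128 -0.06 -0.213 0 0 0; -0.128 -0.06 -0.213 0 0 0'
python3 -m creep '0 0 0 0 0.039 0; 0 0 0 0 0.039 0; 0 0 0 0 0.039 0; 0 0 0 0 0.039 0; 0 0 0 0 0.039 0; 0 0 0 0 0.039 0; 0 0 0 0 0.039 0; 0 0 0 0 0.039 0'
python3 -m creep '0 0 0 0 0.039 0; 0 0 0 0 0.039 0; 0 0 0 0 0.039 0; 0 0 0 0 0.01 0; 0 0 0 0 0 0; 0 0 0 0 0 0; 0 0 0 0 0 0; 0 0 0 0 0 0'
python3 - <<'E'
from h import *
for n in('scene','side','wrist'):
    cv2.imwrite(f'pics/{n}1.png',cam(n)[0])
E
```

```text
time: 0.97
position: [546.8, -171.3, 279.6]
ee_rot: [-1.571, -0.0, -0.0]
contact_force: [0.7, 0.1, 0.6]
width: 1.0
time: 1.63
position: [547.6, -170.4, 279.3]
ee_rot: [-1.431, 0.769, -0.769]
contact_force: [0.5, -0.3, -0.2]
width: 1.002
time: 2.3
position: [547.6, -170.4, 279.3]
ee_rot: [-1.294, 1.066, -1.066]
contact_force: [0.8, 0.9, -0.7]
width: 1.002
```

View pics/wrist1.png

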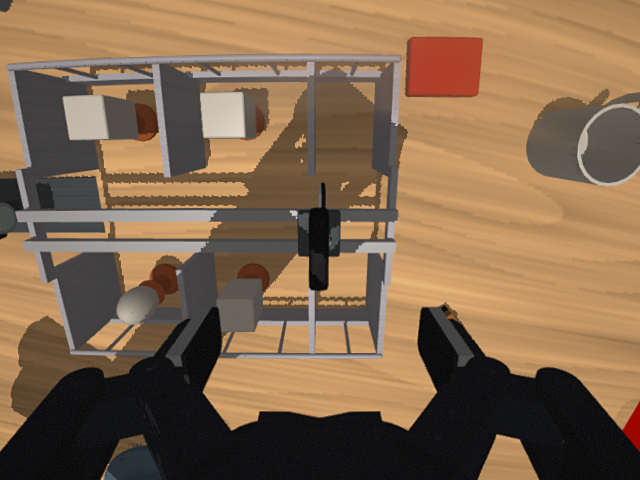

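View pics/scene1.png

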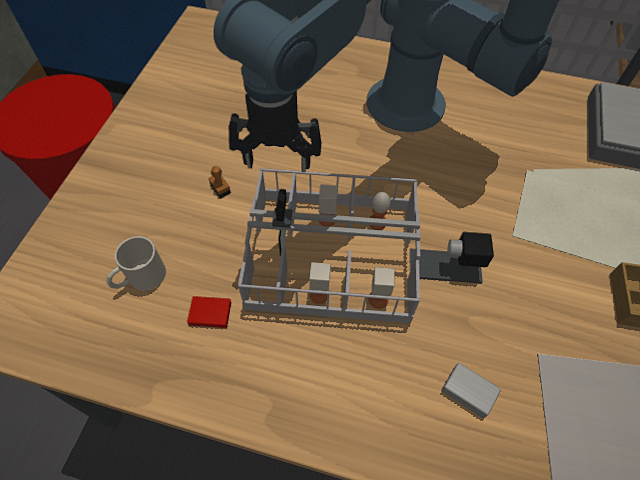

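```bash
python3 - <<'E'
import cv2
a=cv2.imread('pics/wrist1.png')
cv2.imwrite('pics/w1a.png',cv2.resize(a[40:240,0:200],(600,600),interpolation=cv2.INTER_CUBIC))
cv2.imwrite('pics/w1b.png',cv2.resize(a[170:370,20:220],(600,600),interpolation=cv2.INTER_CUBIC))
cv2.imwrite('pics/w1c.png',cv2.resize(a[40:370,220:420],(480,792)[0:2],interpolation=cv2.INTER_CUBIC)[:600])
cv2.imwrite('pics/w1d.png',cv2.resize(a[170:370,220:420],(600,600),interpolation=cv2.INTER_CUBIC))
E
```

```text
(no output)
```

View pics/w1a.png

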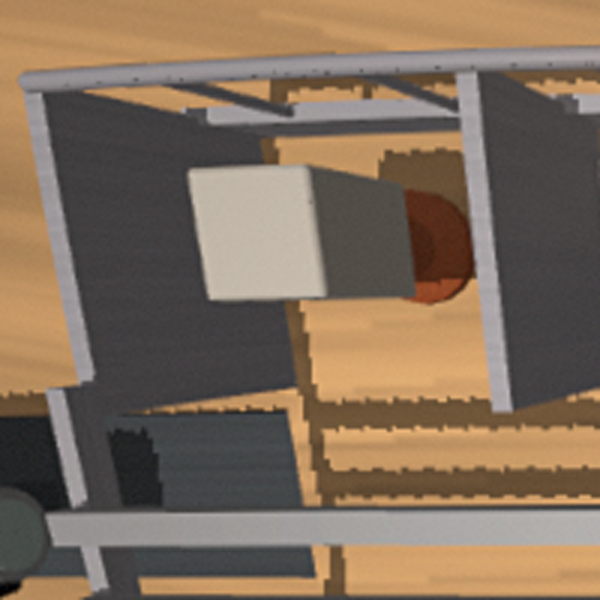

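View pics/w1b.png

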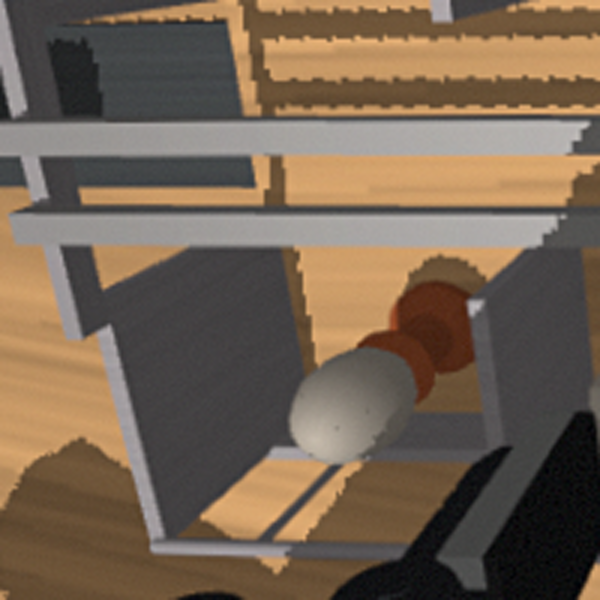

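View pics/w1d.png

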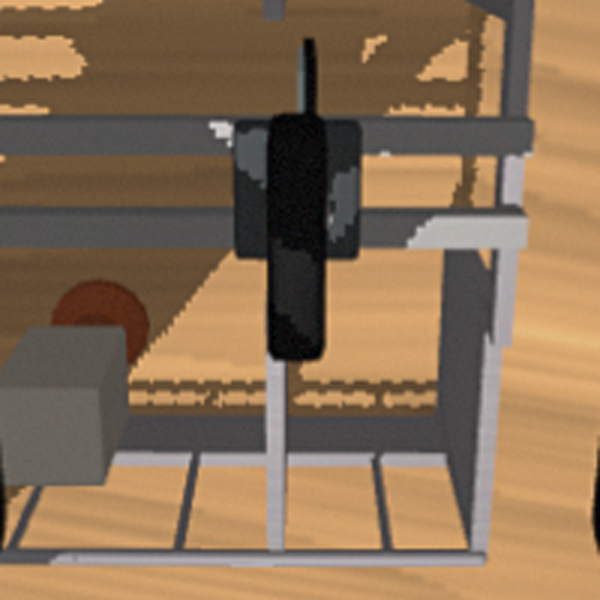

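```bash
python3 - <<'E'
from h import *
sc,sd,wr=cam('scene'),cam('side'),cam('wrist')
zs=lambda u,v:(230+u/2.963,155+v/2.963)
zd=lambda u,v:(170+u/3.478,190+v/3.478)
ob=[(wr,(7.3,65),145,150),(wr,(70,354),-145,150),(wr,(382.3,357),-145,-190),(wr,(400,58),145,-190),(sc,zs(92,44),-145,-190),(sc,zs(28,387),145,-190),(sc,zs(561,430),145,150),
(sd,zd(481,467),-145,-190),(sd,zd(757,205),145,-190),(sd,zd(352,33),145,150),(sd,zd(52,237),-145,150)]
W=np.array([atz(c,uv,112)[:2] for c,uv,_,_ in ob]);C=np.array([o[2:] for o in ob],float)
def fit(W,C):
    mw,mc=W.mean(0),C.mean(0);H=(C-mc).T@(W-mw);th=np.arctan2(H[0,1]-H[1,0],H[0,0]+H[1,1])
    Rm=np.array([[np.cos(th),-np.sin(th)],[np.sin(th),np.cos(th)]]);return th,Rm,mw-Rm@mc
for k in(4,len(W)):
    th,Rm,t=fit(W[:k],C[:k]);print('yaw',th,'org',t);print((W-(C@Rm.T+t)).round(1).tolist())
    L=lambda p:(Rm.T@(p[:2]-t)).round(1)
    print('egg wr',L(atz(wr,(20+352/3,170+405/3),78)),'handle ends',L(atz(wr,(319,170+357/3),198)),L(atz(wr,(319,170+115/3),166)),
    'plate x end',L(atz(wr,(220+308/3,170+40/3),112)),'carriage',L(atz(wr,(220+240/3,170+258/3),145)),L(atz(wr,(220+359/3,170+258/3),145)), 'rail',L(atz(wr,(220+530/3,170+247/3),135)),L(atz(wr,(220+530/3,170+117/3),135)),L(atz(wr,(20+15/3,170+245/3),135)))
    e=tri([(wr,(20+352/3,170+405/3)),(sd,zd(187,270))]);print('egg tri',L(e),e[2])
    e=tri([(wr,(20+352/3,170+405/3)),(sc,(381,203))]);print('egg tri2',L(e),e[2],L(atz(sc,(381,203),78)))
    if k==4:np.savez('crate.npz',th=th,t=t)
print(R.from_rotvec(arm.get_state()['ee_rot']).as_matrix().round(3))
E
```

```text
yaw 0.18813963197482794 org [524.880056   -49.69552416]
[[-0.2, -1.0], [0.1, 0.8], [1.9, -0.2], [-1.9, 0.5], [5.0, 4.7], [-2.5, 3.7], [-1.7, -0.8], [2.6, 0.4], [-3.8, -1.4], [-4.0, -12.1], [2.3, -6.4]]
egg wr [-100.8   83.2] handle ends [ -25.  -122.8] [  27.2 -122.7] plate x end [  39.5 -125.9] carriage [ -18.3 -106.5] [ -18.2 -140.5] rail [ -18.  -191.7] [  20.9 -188.9] [-18.7 149.6]
egg tri [-96.2  77.4] 86.46606611002744
egg tri2 [-96.1  78.3] 84.48869343925755 [-99.4  78.5]
yaw 0.1902720004998017 org [524.61280006 -50.82094542]
[[0.4, -0.1], [0.6, 2.3], [1.8, 1.1], [-1.9, 1.2], [4.8, 6.0], [-2.5, 4.5], [-1.1, 0.1], [2.4, 1.7], [-3.9, -0.7], [-3.4, -11.2], [2.8, -4.9]]
egg wr [-100.2   84.5] handle ends [ -24.8 -121.7] [  27.4 -121.7] plate x end [  39.7 -124.9] carriage [ -18.  -105.4] [ -18.  -139.4] rail [ -18.  -190.6] [  21.  -187.9] [-17.9 150.7]
egg tri [-95.5  78.7] 86.46606611002744
egg tri2 [-95.4  79.6] 84.48869343925755 [-98.8  79.7]
[[ 0.191 -0.     0.982]
 [-0.982  0.     0.191]
 [-0.    -1.    -0.   ]]
```

```bash
python3 -m creep '0 0.19 0 0 0 0; 0 0.19 0 0 0 0; 0 0.19 0 0 0 0; 0 0.19 0 0 0 0; 0 0.19 0 0 0 0; 0 0.15 0.01 0 0 0; 0 0.05 0 0 0 0; 0 0 0 0 0 0'
python3 -m creep '0 0 0 0 0 0; 0 0 0 0 0 0; 0 0 0 0 0 0; 0 0 0 0 0 0; 0 0 0 0 0 0; 0 0 0 0 0 0; 0 0 0 0 0 0; 0 0 0 0 0 0' 0 60
python3 -m creep '0 0 0 0 0 0; 0 0 0 0 0 0; 0 0 0 0 0 0; 0 0 0 0 0 0; 0 0 0 0 0 0; 0 0 0 0 0 0; 0 0 0 0 0 0; 0 0 0 0 0 0'
python3 - <<'E'
from h import *
cv2.imwrite('pics/side2.png',cv2.resize(cam('side')[0][150:390,160:480],(800,600)))
E
```

```text
time: 3.27
position: [547.7, -169.7, 162.7]
ee_rot: [-1.294, 1.07, -1.064]
contact_force: [0.2, -0.7, -0.3]
width: 0.999
time: 3.93
position: [548.9, -170.5, 164.9]
ee_rot: [-1.294, 1.065, -1.068]
contact_force: [-1.1, -0.3, 3.2]
width: 0.159
time: 4.6
position: [548.9, -170.5, 164.9]
ee_rot: [-1.294, 1.066, -1.068]
contact_force: [-1.3, 0.2, 5.4]
width: 0.153
```

View pics/side2.png

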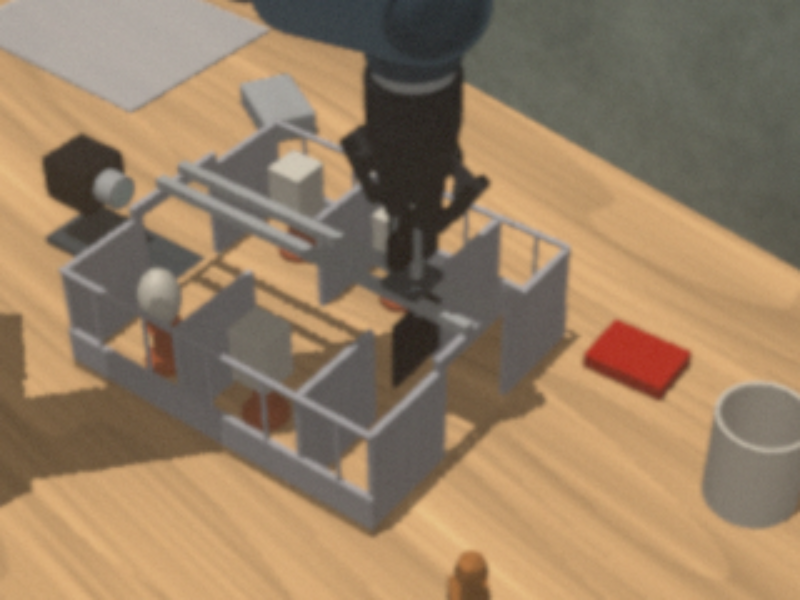

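The handle is gripped: the opening is about 13 mm against a 14 mm handle. Next I slide it along tool -x, which is crate +y.

```bash
python3 -m creep '-0.08 0 0 0 0 0; -0.13 0 0 0 0 0; -0.13 0 0 0 0 0; -0.13 0 0 0 0 0; -0.13 0 0 0 0 0; -0.13 0 0 0 0 0; -0.13 0 0 0 0 0; -0.13 0 0 0 0 0'
python3 -m creep '-0.13 0 0 0 0 0; -0.13 0 0 0 0 0; -0.13 0 0 0 0 0; -0.13 0 0 0 0 0; -0.13 0 0 0 0 0; -0.13 0 0 0 0 0; -0.13 0 0 0 0 0; -0.1 0 0 0 0 0'
python3 -m creep '0 0 0 0 0 0; 0 0 0 0 0 0; 0 0 0 0 0 0; 0 0 0 0 0 0; 0 0 0 0 0 0; 0 0 0 0 0 0; 0 0 0 0 0 0; 0 0 0 0 0 0'
python3 - <<'E'
from h import *
z=np.load('crate.npz');c,s=np.cos(z['th']),np.sin(z['th'])
st=arm.get_state();print('crate',np.array([[c,s],[-s,c]])@(st['position'][:2]-z['t']),st['contact_force'],st['moment'])
for n in('scene','side','wrist'): cv2.imwrite(f'pics/{n}3.png',cam(n)[0])
E
```

```text
time: 5.32
position: [530.0, -71.9, 164.9]
ee_rot: [-1.293, 1.065, -1.068]
contact_force: [1.0, -0.7, 6.4]
width: 0.153
time: 5.98
position: [510.9, 27.6, 164.9]
ee_rot: [-1.293, 1.064, -1.068]
contact_force: [3.4, -1.4, 5.0]
width: 0.156
time: 6.65
position: [510.9, 27.4, 164.9]
ee_rot: [-1.292, 1.066, -1.067]
contact_force: [2.3, 1.1, 6.3]
width: 0.149
crate [ 0.71889135 78.30917185] [2.27233064 1.0726719  6.32010834] [-0.54709713 -0.49487549  0.02186857]
```

View pics/wrist3.png

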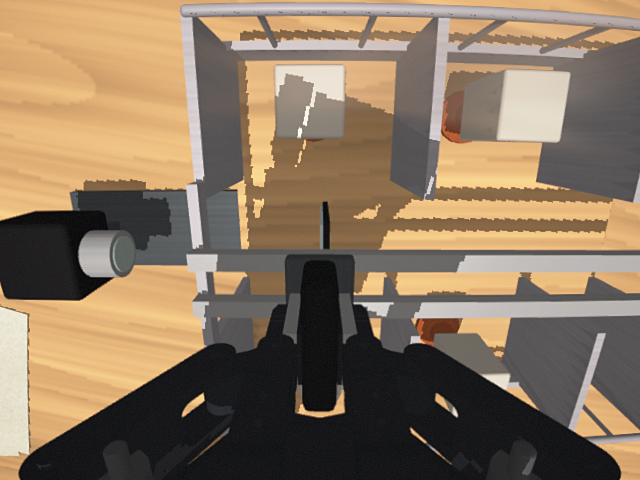

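View pics/scene3.png

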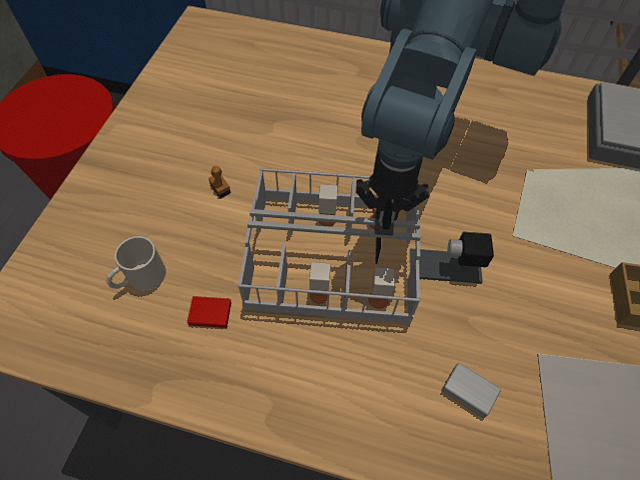

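The carriage now stands at crate y ≈ 78, opposite the egg. Next is a +45° turn, anticlockwise from above, which is negative about tool y.

```bash
python3 -m creep '0 0 0 0 -0.02 0; 0 0 0 0 -0.02 0; 0 0 0 0 -0.02 0; 0 0 0 0 -0.02 0; 0 0 0 0 -0.02 0; 0 0 0 0 -0.02 0; 0 0 0 0 -0.02 0; 0 0 0 0 -0.02 0'
python3 -m creep '0 0 0 0 -0.02 0; 0 0 0 0 -0.02 0; 0 0 0 0 -0.02 0; 0 0 0 0 -0.02 0; 0 0 0 0 -0.01 0; 0 0 0 0 0 0; 0 0 0 0 0 0; 0 0 0 0 0 0'
python3 -m creep '0 0 0 0 0 0; 0 0 0 0 0 0; 0 0 0 0 0 0; 0 0 0 0 0 0; 0 0 0 0 0 0; 0 0 0 0 0 0; 0 0 0 0 0 0; 0 0 0 0 0 0'
python3 - <<'E'
from h import *
z=np.load('crate.npz');c,s=np.cos(z['th']),np.sin(z['th'])
st=arm.get_state();print('crate',np.array([[c,s],[-s,c]])@(st['position'][:2]-z['t']),st['contact_force'],st['moment'],st['width'])
M=R.from_rotvec(st['ee_rot']).as_matrix();print('mirror turn deg',np.degrees(np.arctan2(M[1,0],M[0,0])-z['th'])+90)
for n in('scene','side','wrist'): cv2.imwrite(f'pics/{n}4.png',cam(n)[0])
E
```

```text
time: 7.47
position: [510.8, 27.4, 164.9]
ee_rot: [-1.459, 0.681, -0.682]
contact_force: [0.9, 1.6, 6.2]
width: 0.154
time: 8.13
position: [510.7, 27.5, 164.9]
ee_rot: [-1.518, 0.464, -0.466]
contact_force: [0.0, 1.2, 7.8]
width: 0.156
time: 8.8
position: [510.7, 27.5, 164.9]
ee_rot: [-1.518, 0.464, -0.466]
contact_force: [-0.2, 1.7, 7.7]
width: 0.16
crate [ 0.47740624 78.47302174] [-0.1804901   1.68289455  7.74393733] [-0.27271801 -0.52957586 -0.03227595] 0.1595425978896949
mirror turn deg 45.19511764908024
```

View pics/wrist4.png

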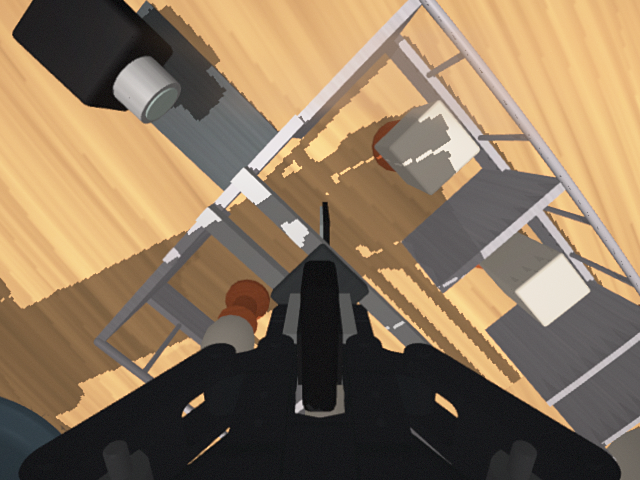

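View pics/side4.png

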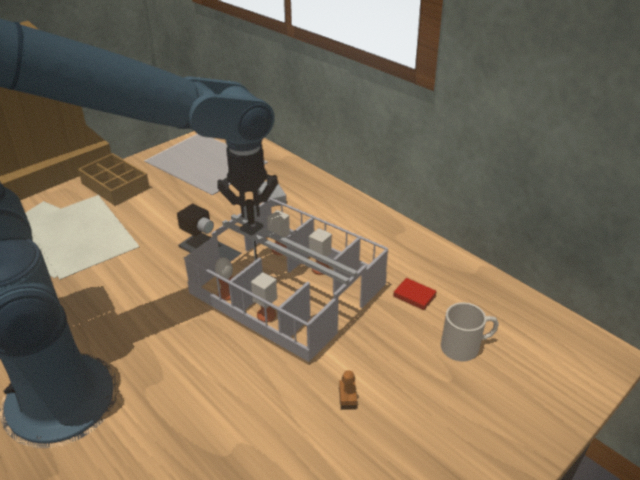

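```bash
python3 - <<'E'
from h import *
z=np.load('crate.npz');c,s=np.cos(z['th']),np.sin(z['th']);L=lambda p:(np.array([[c,s],[-s,c]])@(p[:2]-z['t'])).round(1)
wr=cam('wrist')
for zz in(12,18):print('cup base',L(atz(wr,(248,300),zz)))
for k in((425,2),(99,342)):print('corner',L(atz(wr,k,112)))
print('lens',L(atz(wr,(163,93),78)))
sc,sd=cam('scene'),cam('side');
E
python3 -c "
import cv2
a=cv2.imread('pics/wrist4.png')[230:390,70:300];cv2.imwrite('pics/w4z.png',cv2.resize(a,(800,556)))"
```

```text
cup base [-95.8  76.9]
cup base [-92.7  78.1]
corner [141.4 143.1]
corner [-141.6  146.2]
lens [  6.2 222.9]
```

View pics/w4z.png

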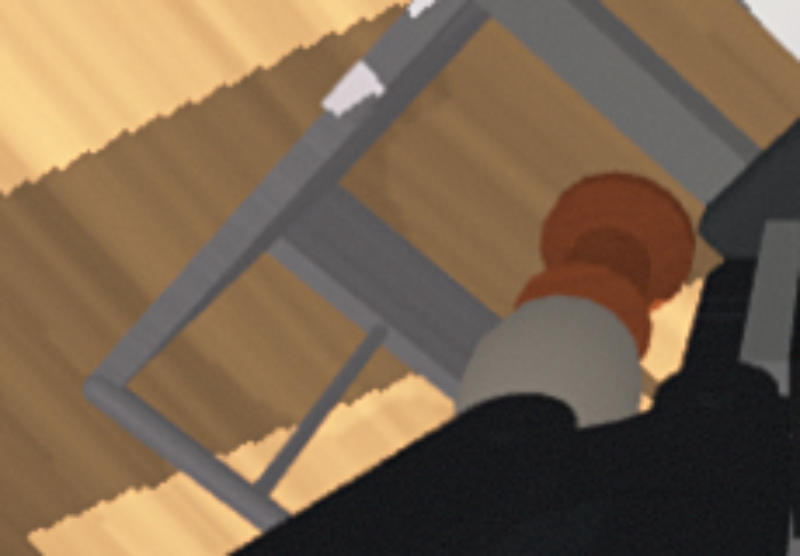

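```bash
python3 - <<'E'
from h import *
z=np.load('crate.npz');c,s=np.cos(z['th']),np.sin(z['th']);L=lambda p:(np.array([[c,s],[-s,c]])@(p[:2]-z['t'])).round(1)
w=cam('wrist');T=w[3].copy()
d=arm.get_image('wrist')['T_tool_cam'];P=np.eye(4);P[:3,:3]=R.from_rotvec([-1.294,1.066,-1.066]).as_matrix();P[:3,3]=[547.6,-170.4,279.3]
w1=(w[0],w[1],w[2],P@d)
for zz in(12,18):print('cup base w1',L(atz(w1,(165.3,277.3),zz)))
e=tri([(w1,(137.3,305)),(w,(231,338))]);print('egg',L(e),e)
st=arm.get_state();print(st['time'],L(st['position']),st['width'],st['contact_force'],st['joint_velocities'].round(4))
E
```

```text
cup base w1 [-94.8  77.4]
cup base w1 [-92.3  74.4]
egg [-96.   78.3] [415.94007835   9.24167929  82.93754916]
9.2 [ 0.5 78.5] 0.15462615332208615 [-0.92960127  1.31472015  7.25296003] [ 0.001  -0.0007  0.     -0.0001 -0.0001  0.0006]
```

The estimates from all views agree on the egg at (-96, 78 ± 2). The mirror axis is at y = 78.5, turned 45.2°, and everything is still, so I'm handing in.

```bash
python3 -c "
from bench import arm
print(arm.hand_in())"
```

```text
the job is handed in; nothing more can be done
None
```

I gripped the mirror by its handle, slid it about 200 mm along the slot until it stood opposite the egg, turned it to +45°, and handed in while still holding it. The egg is in the crate's -x, +y cell. The job gives no verdict, so what follows is only what I measured.

- **Position:** the tool, and so the mirror axis, read crate y = 78.5 mm. The egg measured about (-96, 78) mm, with readings mostly between 74 and 80 mm along the slot.
- **Angle:** the tool's turn put the mirror at 45.2°. By these numbers the reflected line should miss the egg's centre line by only a few mm, against the 14 mm allowed.
- **Grip and stillness:** the gripper opening was about 13 mm on the 14 mm handle, with joint speeds near zero. Time was 9.2 s of the allowed 35 s.
- **Bystanders and egg:** the later pictures showed no visible change in the stamp, ink pad, mug or tin, though I did not measure them or see all of them after the final turn. I saw no contact with the egg.

**Disagreements:**
- Crate corners read from the side camera were off by up to 12 mm.
- Two crate corners in the last wrist view read 4–7 mm low along the slot.
- Two single-view egg readings put it up to about 8 mm farther along the slot than the rest. I took these as picture-reading errors, and if either were right the miss would still be under 14 mm.

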